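Dry-fit a wooden bar handle under a weight

ROBOT

A 6-joint arm with a two-finger parallel gripper is mounted at the origin on a cart in front of the work surface, level with it; the furniture and walls round the work are solid. World frame = base frame: x ahead of the robot, y to its left, z up, the work surface at z = 0. Lengths are in mm, angles in rad, forces in N, time in s.
With the tool pointing down it reaches from about 400 to 925 mm from the base axis. Payload 12.5 kg.
Tool frame: the origin (TCP) lies at the very end of the fingers, on their centre line; the grasp point (between the pads) lies 19 mm behind it; z points along the fingers, y is the line along which they close (so a half turn about z gives the same grasp; the last joint's range is limited). The gripper opens to 95 mm and grips with 3 to 60 N. Pads are 20 mm wide; open, the fingers measure 119 mm over their backs; the gripper's body (75 mm by 180 mm) begins 59 mm behind the grasp point.
Start: joints at [1.161, 0.491, 1.559, -0, 1.092, -0.106], TCP at [186.951, 596.403, 214.661] pointing down, gripper open.
Joint ranges: [-3.1, 3.1], [-0.84, 2.19], [0.05, 2.79], [-1.13, 4.28], [0.06, 2.93], [-2.69, 2.69]. Speed limits (rad/s): [2.22, 2.22, 2.79, 3.14, 3.14, 3.14].

INTERFACE

Orientations are given as [roll, pitch, yaw] about the fixed x, y, z axes, in that order (R = Rz(yaw) Ry(pitch) Rx(roll)).
In Python, from cell import state, imaging, env, spot_in, mark_of gives the robot as it stands. The module is installed in compiled form; this text tells all that it offers.
- The arm moves only by the tool step_arm, never from a script. Its argument "increments" is a list of rows, each an object with "slide": the shift along the tool's x, y, z in m, a list of three; "roll": the turn about the tool's z in rad. A call has 1 to 5 rows; each row is the pose to reach, as a shift and turn from the pose commanded when the call began, along the tool's axes at that moment; what a row does not reach only later rows make up. A row lasts 1/8 s, in which the tool goes at most 62.5 mm and 10.7 degrees, less where a joint would pass 70% of its speed; a pose out of reach is approached as far as the arm can. A call with a gripper value outside its range is refused whole. "fingers" is the opening, from 0 (shut) to 1 (fully open), set as the call begins (left out, the last holds). The fingers move at their own pace and stop on an object; the grip force is fixed at half the most. Time passes only in rows, so rows that repeat a pose let the fingers close. It gives the time, the measured TCP pose, the force, the opening and the grip force at its end, in the units of the state.
- state(): the state, without advancing time (a new reading comes with each control period).
- imaging.read_camera(name): name is "scene" or "side" or "wrist"; returns a dict with "color" (480x640x3 uint8, red, green, blue), "z_map" (480x640 float32, mm along the optical axis (not along the pixel's ray), 0 where there is no reading), "intrinsics" (3x3 intrinsics, pixels), "distortion" ([k1, k2, p1, p2, k3] as OpenCV has them; the pictures are not rectified), "camera_from_world" (4x4, takes a point from world to camera coordinates). Camera axes: x right, y up, looking along -z (the intrinsics and any distortion apply to the point x, -y, -z); pixel columns grow to the right and rows downward; lengths in mm; the calibration is good to about 2 mm. A picture is of the moment at which its call begins.
- env.job_done(): hands the job in; it is judged then, once.
Trained networks look in the newest picture that a camera, given by its name, has taken for a name from the list of things; names that differ only in an ending like _2 or _b are one class to them, and where a whole thing is asked for, a point or a joint stands for the part that bears it (a point fixed in the world has none). Each returns a list of dicts, best first, with "confidence" (0 to 1); they miss things now and then, are a little off and sometimes report something else, mostly with a low value. They report only what shows in the picture. A call takes as long as a camera call. They do not tell look-alikes from the thing itself.
- spot_in(camera, target): "bbox" ([left, top, right, bottom] in pixels, round what is visible of it).
- mark_of(camera, target): "uv" ([column, row] in pixels: a listed point, or the origin of a listed thing).
The state is a dict: "t": time; "joints": joint angles; "qvel": joint speeds; "tau": joint torques, N m; "eef_pos": TCP position; "tcp_rot": TCP orientation; "ft_force": force on the tool from outside, world axes, zero at the start; "moment": the same for the moment, N m; "opening": opening from 0.0 (shut) to 1.0 (fully open); "grip_force": force on a finger pad.
Only numpy, scipy, OpenCV 4.12 (cv2) and the standard library are available. Lean on these libraries where they do the work, as an engineer would, in place of code of your own. Each camera call takes 0.05 s, during which the arm holds its last target. There are 200 camera calls.

TASK

Dry-fit the wooden bar handle on the plywood board: set the dark foot in the middle of the red pad and the pale foot in the middle of the blue pad, each lying flat with its long sides across the board, then lay the long strip flat over both feet, centred between them and running lengthways along the board. Finally lay the sanding block flat, as a weight, on the middle of the strip and lengthways along it, and leave the tape measure, the tape roll and the tin where they are.

Things in the scene. Friction and masses are not known exactly. Their poses are not given: they have to be found in the camera images.
- dark_foot_mid (a point): dark brown wooden block, 32 x 55 x 20 mm (x, y, z), loose, 0.04 kg; this point is its centre, 10 mm above its underside; y runs along its 55 mm length
- pale_foot_mid (a point): short pale timber offcut, 32 x 55 x 20 mm (x, y, z), loose, 0.03 kg; this point is its centre, 10 mm above its underside; y runs along its 55 mm length
- strip_mid (a point): long pale timber strip, 34 x 160 x 19 mm (x, y, z), loose, 0.06 kg; this point is its centre, 9.5 mm above its underside; y runs along its 160 mm length
- sander_mid (a point): sanding block, cork-beige above and red-brown below, 61 x 110 x 31 mm (x, y, z), loose, about 0.12 kg; this point is its centre, about 16 mm above its underside; y runs along its 110 mm length; can be gripped across its 61 mm width
- glue_board: fixed plywood board lying on the saw top, 110 x 260 x 9 mm (x, y, z); origin at the centre of its underside; y runs along its 260 mm length. The red and blue pads lie on it, on its long centre line, 52 mm either side of its middle
- red_pad: thin red pad fixed on the plywood board, 70 x 48 x 2 mm (x, y, z); origin at the centre of its underside, which is the board's top, 9 mm above the worktop; its upper face is 11 mm above the worktop; its 70 mm side (x) runs across the board. At either end of the board, differing from start to start
- blue_pad: thin blue pad fixed on the plywood board, 70 x 48 x 2 mm (x, y, z); same as the red pad, at the other end of the board
- tape_measure: yellow and black pocket tape measure standing on edge, 34 x 90 x 68 mm, origin at the centre of its underside; to be left alone
- tape_roll: blue roll of tape lying flat, 105 mm across, 25 mm high, origin at the centre of its underside; to be left alone
- tin: open cream-coloured round tin, 71 mm across, 56 mm high, origin at the centre of its underside; to be left alone
Mind the look-alikes: they are no part of the job. What is shaped like the part that bears dark_foot_mid but purple or turquoise is not meant.

How it is judged (in metres and radians):
On the way, in this order (a step that is already met when the one before it is completed fails the run):
1. the dark foot stands on the red pad and the pale foot on the blue pad (x of dark_foot_mid in the frame of red_pad between -0.012 and 0.012 m and y of dark_foot_mid in the frame of red_pad between -0.01 and 0.01 m and z of dark_foot_mid in the frame of red_pad between 0.008 and 0.016 m and angle between the y axis of dark_foot_mid and the x axis of red_pad, either way round below 0.2 rad and x of pale_foot_mid in the frame of blue_pad between -0.012 and 0.012 m and y of pale_foot_mid in the frame of blue_pad between -0.01 and 0.01 m and z of pale_foot_mid in the frame of blue_pad between 0.008 and 0.016 m and angle between the y axis of pale_foot_mid and the x axis of blue_pad, either way round below 0.2 rad), for 0.2 s.
2. the strip lies over both feet (all of step 1 and x of strip_mid in the frame of glue_board between -0.012 and 0.012 m and y of strip_mid in the frame of glue_board between -0.015 and 0.015 m and z of strip_mid in the frame of glue_board between 0.036 and 0.045 m and angle between the y axis of strip_mid and the y axis of glue_board, either way round below 0.15 rad), for 0.2 s.
3. the sanding block lies on the strip (all of step 2 and x of sander_mid in the frame of strip_mid between -0.012 and 0.012 m and y of sander_mid in the frame of strip_mid between -0.015 and 0.015 m and z of sander_mid in the frame of strip_mid between 0.021 and 0.029 m and angle between the y axis of sander_mid and the y axis of strip_mid, either way round below 0.2 rad), for 0.2 s.
At the end, for the whole second after the job is handed in: Feet flat on their pads (12 mm across the board, 10 mm along, 0.2 rad); strip on both feet, centred on the board (12 mm across, 15 mm along, 0.15 rad); sanding block on the strip, centred (12 mm across, 15 mm along, 0.2 rad) and lengthways; all released and at rest (all of step 3 and linear speed of each of dark_foot, pale_foot, strip, sander below 0.02 m/s and contact force between the fingers and dark_foot below 0.1 N and contact force between the fingers and pale_foot below 0.1 N and contact force between the fingers and strip below 0.1 N and contact force between the fingers and sander below 0.1 N); the robot touches nothing.
It fails at once if the tape measure is shoved more than 3 cm from where it stood, or tipped over (distance of tape_measure from where it was at the start of the episode above 0.03 m or angle between tape_measure's own z axis and vertical above 0.5 rad).
It fails at once if the tape roll is shoved more than 3 cm from where it stood, or tipped over (distance of tape_roll from where it was at the start of the episode above 0.03 m or angle between tape_roll's own z axis and vertical above 0.5 rad).
It fails at once if the tin is shoved more than 3 cm from where it stood, or tipped over (distance of tin from where it was at the start of the episode above 0.03 m or angle between tin's own z axis and vertical above 0.5 rad).
It also fails if it takes over 112 s, if anything falls off the work surface, if the arm or the gripper's body presses on something with over 40 N, if the wrist force passes 120 N, or if a joint passes its speed limit or range.

## Working session

There is one attempt and no reset: what is moved stays moved. The work goes in short steps, Python scripts to look and compute and a tool call to move; the robot and the scene stay as the last step left them, time stands still between calls to the robot, and variables do not carry over. Pictures are saved under pics/ and viewed, at most 14 in all, crops included, and the job is handed in when it is done.

Besides the shell and the picture viewer there is one more tool, called after "Emit:" by a JSON object that holds its "op" and its "data", one argument or row to a line. step_arm: Moves the arm, as the interface text tells. Its arguments: {"type":"object","properties":{"increments":{"type":"array"},"fingers":{"type":"number"}},"required":["increments"]}

```bash
mkdir -p pics
cat > h.py <<'E'
import numpy as np, cv2
from cell import state, imaging, env, spot_in, mark_of
def shot(n):
    return imaging.read_camera(n)
def save(c,name,crop=None,scale=1):
    im=c["color"][:,:,::-1]
    if crop: l,t,r,b=crop; im=im[t:b,l:r]
    cv2.imwrite("pics/"+name,cv2.resize(im,None,fx=scale,fy=scale,interpolation=cv2.INTER_CUBIC))
def ray(c,uv):
    K=np.array(c["intrinsics"],float);D=np.array(c["distortion"],float)
    p=cv2.undistortPoints(np.array(uv,float).reshape(-1,1,2),K,D).reshape(-1,2)
    return np.c_[p[:,0],-p[:,1],-np.ones(len(p))]
def world(c,uv,z=None):
    """pixels -> world; with z: intersect plane z, else depth map"""
    T=np.linalg.inv(np.array(c["camera_from_world"]));d=ray(c,uv)
    if z is None:
        u=np.array(uv).reshape(-1,2).round().astype(int)
        s=c["z_map"][u[:,1],u[:,0]][:,None]; return (d*s)@T[:3,:3].T+T[:3,3]
    dw=d@T[:3,:3].T; o=T[:3,3]; return o+dw*((z-o[2])/dw[:,2])[:,None]
def cloud(c):
    h,w=c["z_map"].shape
    uv=np.stack(np.meshgrid(np.arange(w),np.arange(h)),-1).reshape(-1,2)
    return world(c,uv).reshape(h,w,3)
E
python3 - <<'E'
from h import *
print(state())
for n in("scene","side","wrist"):
    c=shot(n);save(c,n+"0.png")
    for t in("dark_foot_mid","pale_foot_mid","strip_mid","sander_mid","glue_board","red_pad","blue_pad","tape_measure","tape_roll","tin"):
        m=mark_of(n,t)[:3]
        print(n,t,[(np.round(x["uv"]).tolist(),round(x["confidence"],2),world(c,[x["uv"]])[0].round().tolist()) for x in m])
E
```

```text
{'t': 0.0, 'joints': array([ 1.16138451e+00,  4.91569126e-01,  1.55948368e+00, -5.81738315e-05,
        1.09167901e+00, -1.05577373e-01]), 'qvel': array([-3.13729821e-04, -9.97297634e-04,  2.10807385e-04,  4.64275563e-05,
       -7.21694605e-04, -4.82595004e-05]), 'tau': array([ 2.44233788e-04, -6.12628126e+01, -2.58196628e+01,  6.92646252e-02,
        4.80137661e-02, -1.12395646e-04]), 'eef_pos': array([186.86378863, 596.14269434, 214.04401516]), 'tcp_rot': array([-3.14045440e+00, -6.87407807e-05,  2.83778502e+00]), 'ft_force': array([0.58505438, 0.2766023 , 0.17385534]), 'moment': array([-0.01621074,  0.05757544, -0.00688428]), 'grip_force': 0.0, 'opening': 0.9990119209254991}
scene dark_foot_mid [([383.0, 288.0], 0.95, [566.0, -164.0, 20.0]), ([412.0, 261.0], 0.81, [661.0, -168.0, 20.0]), ([356.0, 254.0], 0.8, [614.0, -72.0, 19.0])]
scene pale_foot_mid [([448.0, 295.0], 0.96, [623.0, -265.0, 17.0])]
scene strip_mid [([282.0, 306.0], 0.75, [423.0, -53.0, 20.0])]
scene sander_mid [([399.0, 356.0], 0.81, [444.0, -274.0, 27.0])]
scene glue_board [([212.0, 241.0], 0.74, [482.0, 189.0, 
[... 709 characters left out ...]
, 0.88, [431.0, -68.0, 21.0])]
side sander_mid [([253.0, 342.0], 0.86, [448.0, -282.0, 31.0]), ([343.0, 328.0], 0.58, [635.0, -267.0, 21.0])]
side glue_board [([254.0, 214.0], 0.75, [484.0, 173.0, 8.0])]
side red_pad [([352.0, 204.0], 0.59, [745.0, 158.0, 18.0])]
side blue_pad [([252.0, 222.0], 0.63, [477.0, 135.0, 11.0])]
side tape_measure [([390.0, 292.0], 0.77, [749.0, -207.0, 43.0])]
side tape_roll [([376.0, 230.0], 0.69, [788.0, 55.0, 2.0])]
side tin [([352.0, 203.0], 0.63, [746.0, 157.0, 20.0])]
wrist dark_foot_mid []
wrist pale_foot_mid []
wrist strip_mid []
wrist sander_mid []
wrist glue_board []
wrist red_pad []
wrist blue_pad []
wrist tape_measure []
wrist tape_roll []
wrist tin []
```

Run:
```python
import cv2
im=cv2.imread("pics/scene0.png"); cv2.imwrite("pics/scene0c.png",cv2.resize(im[170:400,150:490],None,fx=2.3,fy=2.3,interpolation=cv2.INTER_CUBIC))
```

```text
(no output)
```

View pics/scene0c.png

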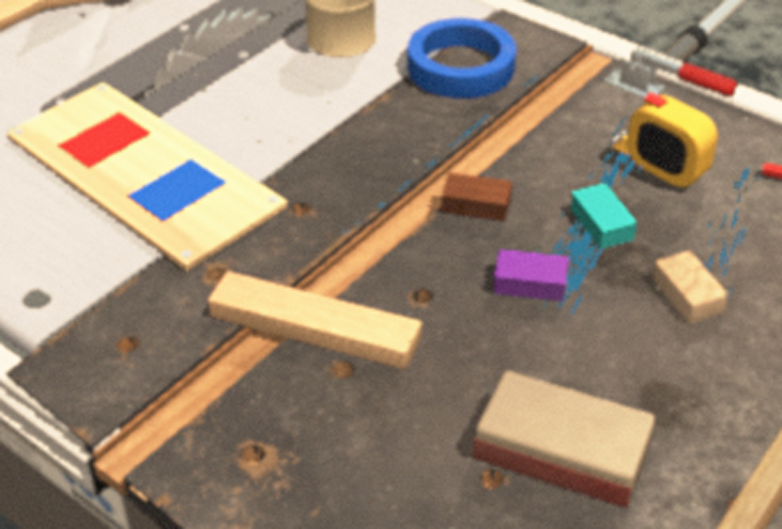

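View pics/side0.png

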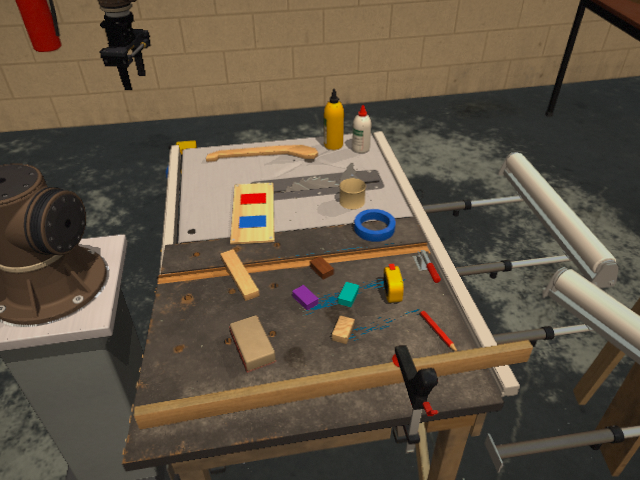

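View pics/wrist0.png

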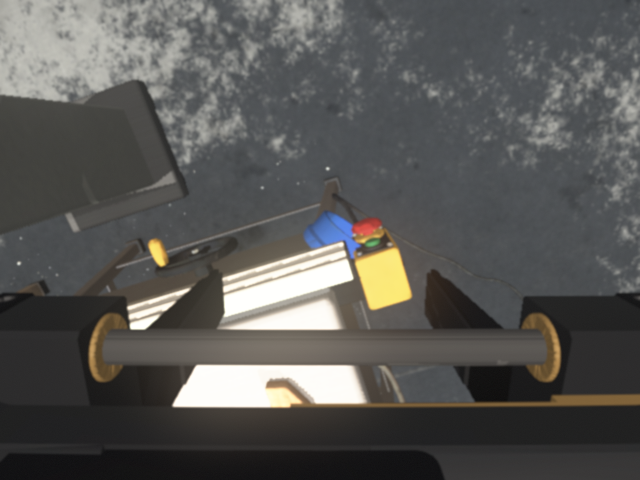

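Three dark-foot-shaped blocks (scene pixels): purple (383,288), turquoise (412,261), brown (356,254). Only the one at (356,254) is dark brown, and the enlarged crop confirms it. The wood offcut at (448,295) is the pale foot. On the board, red is on the far-left end and blue is nearer the other parts.

```bash
cat >> h.py <<'E'
def fit(P,near,r,zlo,zhi,mask=None):
    """min-area rect (world xy) of the blob of top-face points round near"""
    m=(P[...,2]>zlo)&(P[...,2]<zhi)&(np.hypot(P[...,0]-near[0],P[...,1]-near[1])<r)
    if mask is not None: m&=mask
    n,l,s,_=cv2.connectedComponentsWithStats(m.astype(np.uint8),connectivity=4)
    if n<2: return None
    k=1+np.argmax(s[1:,4]); q=P[l==k]
    (cx,cy),(w,h),a=cv2.minAreaRect(q[:,:2].astype(np.float32))
    if w>h: a+=90;w,h=h,w
    # a+90 : direction of the long side
    ang=(a+90)%180
    return dict(c=[round(cx,1),round(cy,1)],mean=q[:,:2].mean(0).round(1).tolist(),z=round(float(np.median(q[:,2])),1),size=[round(w),round(h)],long_deg=round(ang,1),n=len(q))
def hsv(c): return cv2.cvtColor(c["color"],cv2.COLOR_RGB2HSV).astype(int)
def redmask(c): h=hsv(c); return ((h[...,0]<6)|(h[...,0]>174))&(h[...,1]>150)&(h[...,2]>90)
def bluemask(c): h=hsv(c); return (abs(h[...,0]-112)<14)&(h[...,1]>130)
E
python3 - <<'E'
from h import *
for n in("scene","side"):
    c=shot(n);P=cloud(c)
    for t,p,r,a,b,m in(("dark",(617,-69),45,13,26,None),("pale",(627,-270),50,13,26,None),("strip",(428,-60),110,13,26,None),("sander",(446,-278),90,24,38,None),
      ("red",(483,227),60,2,20,redmask(c)),("blue",(470,138),60,2,20,bluemask(c)),("board",(482,185),170,4,20,None)):
        print(n,t,fit(P,p,r,a,b,m))
E
```

```text
scene dark {'c': [620.5, -67.9], 'mean': [618.9, -69.2], 'z': 19.6, 'size': [38, 56], 'long_deg': 114.3, 'n': 372}
scene pale {'c': [633.2, -263.2], 'mean': [630.8, -264.4], 'z': 19.0, 'size': [37, 57], 'long_deg': 60.9, 'n': 451}
scene strip {'c': [428.9, -54.3], 'mean': [428.1, -57.6], 'z': 18.5, 'size': [39, 160], 'long_deg': 107.7, 'n': 1471}
scene sander {'c': [445.2, -266.9], 'mean': [442.0, -269.3], 'z': 30.3, 'size': [63, 111], 'long_deg': 103.7, 'n': 2202}
scene red {'c': [484.0, 241.0], 'mean': [482.7, 241.0], 'z': 11.4, 'size': [48, 68], 'long_deg': 175.2, 'n': 412}
scene blue {'c': [473.4, 138.5], 'mean': [473.3, 137.7], 'z': 11.1, 'size': [45, 68], 'long_deg': 175.5, 'n': 472}
scene board {'c': [480.7, 191.8], 'mean': [475.4, 178.8], 'z': 9.6, 'size': [116, 268], 'long_deg': 84.7, 'n': 4546}
side dark {'c': [621.9, -68.8], 'mean': [621.9, -72.1], 'z': 20.0, 'size': [34, 59], 'long_deg': 114.6, 'n': 265}
side pale {'c': [634.0, -263.0], 'mean': [633.7, -265.8], 'z': 20.2, 'size': [33, 58], 'long_deg': 60.1, 'n': 358}
side strip {'c': [430.1, -56.4], 'mean': [431.0, -61.3], 'z': 19.3, 'size': [36, 163], 'long_deg': 108.3, 'n': 748}
side sander {'c': [445.5, -267.8], 'mean': [446.2, -272.4], 'z': 31.2, 'size': [61, 113], 'long_deg': 104.2, 'n': 1321}
side red {'c': [486.2, 241.4], 'mean': [485.8, 241.8], 'z': 11.5, 'size': [51, 68], 'long_deg': 179.0, 'n': 241}
side blue {'c': [475.9, 140.6], 'mean': [476.6, 137.8], 'z': 11.3, 'size': [52, 67], 'long_deg': 175.0, 'n': 282}
side board {'c': [480.6, 191.9], 'mean': [478.7, 177.0], 'z': 9.8, 'size': [111, 273], 'long_deg': 84.8, 'n': 2423}
```

Emit:
{"op": "step_arm", "data": {
  "increments": [
    {"slide":[-0.048,-0.039,0],"roll":0},
    {"slide":[-0.095,-0.078,0],"roll":0},
    {"slide":[-0.142,-0.117,0],"roll":0},
    {"slide":[-0.189,-0.156,0],"roll":0},
    {"slide":[-0.236,-0.194,0],"roll":0}
  ]
}}

```text
t: 2.38
eef_pos: [354.9, 339.0, 214.9]
tcp_rot: [3.141, 0.0, 2.838]
ft_force: [0.9, 0.5, 0.5]
opening: 1.0
grip_force: 0.0
```

Emit:
{"op": "step_arm", "data": {
  "increments": [
    {"slide":[-0.048,-0.039,0],"roll":0},
    {"slide":[-0.095,-0.078,0],"roll":0},
    {"slide":[-0.142,-0.117,0],"roll":0},
    {"slide":[-0.189,-0.156,0],"roll":0},
    {"slide":[-0.236,-0.194,0],"roll":0}
  ]
}}

```text
t: 3.0
eef_pos: [522.2, 83.0, 214.9]
tcp_rot: [3.141, 0.001, 2.838]
ft_force: [0.6, -0.2, -0.2]
opening: 0.995
grip_force: 0.0
```

```bash
cat > g.py <<'E'
import sys
from h import *
from scipy.spatial.transform import Rotation as Ro
def go(x,y,z,ya=None):
    """ya: wanted world angle (deg) of the closing line"""
    s=state();R=Ro.from_euler("xyz",s["tcp_rot"]).as_matrix()
    d=R.T@(np.array([x,y,z])-s["eef_pos"])/1000
    cur=np.degrees(np.arctan2(R[1,1],R[0,1])); r=0
    if ya is not None: r=-((ya-cur+90)%180-90)
    print("t",round(s["t"],2),"pos",s["eef_pos"].round(1),"ya",round(cur,1),"j",s["joints"].round(2),"open",round(s["opening"],3),"grip",round(s["grip_force"],1))
    print("slide",d.round(4).tolist(),"len",round(float(np.linalg.norm(d)),3),"roll",round(float(np.radians(r)),3),"deg",round(float(r),1))
if __name__=="__main__": go(*map(float,sys.argv[1:]))
E
python3 g.py 621 -69 100 24.4
```

```text
t 3.0 pos [522.2  83.  214.9] ya 72.6 j [ 0.03  0.35  1.79  0.    0.99 -1.23] open 0.995 grip 0.0
slide [-0.1397, -0.1155, 0.1149] len 0.215 roll 0.841 deg 48.2
```

Emit:
{"op": "step_arm", "data": {
  "increments": [
    {"slide":[-0.028,-0.023,0.023],"roll":0.168},
    {"slide":[-0.056,-0.046,0.046],"roll":0.336},
    {"slide":[-0.084,-0.069,0.069],"roll":0.505},
    {"slide":[-0.112,-0.092,0.092],"roll":0.673},
    {"slide":[-0.14,-0.1155,0.115],"roll":0.841}
  ]
}}

```text
t: 3.62
eef_pos: [621.0, -68.2, 98.9]
tcp_rot: [3.141, 0.0, 1.991]
ft_force: [-0.0, 0.0, 0.2]
opening: 1.002
grip_force: 0.0
```

Emit:
{"op": "step_arm", "data": {
  "increments": [
    {"slide":[0,0,0.0]},
    {"slide":[0,0,0.0]}
  ]
}}

```text
invalid input at $.increments[0]: expected keys slide, roll
```

```bash
python3 g.py 621 -69 4 24.4
python3 - <<'E'
from h import *
c=shot("wrist");save(c,"w1.png");P=cloud(c)
print(fit(P,(621,-69),45,13,26)); print(P[::80,::80,2].round())
E
```

```text
t 3.62 pos [621.  -68.2  98.9] ya 24.1 j [-0.22  0.62  1.67  0.    0.85 -0.64] open 1.002 grip 0.0
slide [-0.0007, -0.0003, 0.0949] len 0.095 roll -0.005 deg -0.3
{'c': [624.0, -67.9], 'mean': [623.4, -66.4], 'z': 20.9, 'size': [32, 55], 'long_deg': 115.0, 'n': 3819}
[[-10.  12.   0.  -1.   0.   1.   1.   1.]
 [  2.  16.   1.   2.  -0.   2.   1.   1.]
 [ -0.  20.  -0.  -9.  -7.   1.   1.  20.]
 [ -0.   1.   2.   2.  21.   1. 270.   1.]
 [195. 195. 151.   1.   2.  -0. 151. 195.]
 [202. 203. 171.  -0.  21.   2. 165. 203.]]
```

View pics/w1.png

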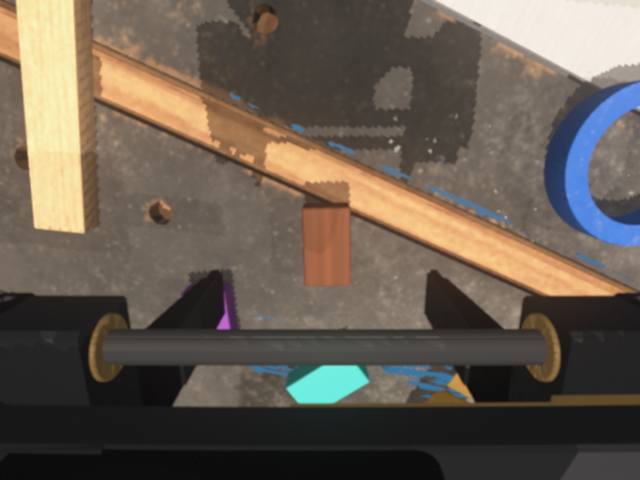

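The wrist view shows the brown foot centred between the fingers at about (327,245), with purple (225,305) and turquoise (327,380) clear of them. Descending to grip.

Emit:
{"op": "step_arm", "data": {
  "increments": [
    {"slide":[0,0,0.03],"roll":0},
    {"slide":[0,0,0.055],"roll":0},
    {"slide":[0,0,0.075],"roll":0},
    {"slide":[0,0,0.088],"roll":0},
    {"slide":[0,0,0.095],"roll":0}
  ],
  "fingers": 0.65
}}

```text
t: 4.3
eef_pos: [620.3, -67.0, 4.2]
tcp_rot: [-3.141, -0.0, 1.997]
ft_force: [0.5, -0.2, -0.9]
opening: 0.653
grip_force: 0.0
```

Emit:
{"op": "step_arm", "data": {
  "increments": [
    {"slide":[0,0,0],"roll":0},
    {"slide":[0,0,0],"roll":0},
    {"slide":[0,0,0],"roll":0},
    {"slide":[0,0,0],"roll":0},
    {"slide":[0,0,0],"roll":0}
  ],
  "fingers": 0.2
}}

```text
t: 4.92
eef_pos: [620.6, -67.1, 5.1]
tcp_rot: [3.141, 0.0, 1.997]
ft_force: [-0.3, 0.8, 6.1]
opening: 0.337
grip_force: 30.0
```

Emit:
{"op": "step_arm", "data": {
  "increments": [
    {"slide":[0,0,-0.02],"roll":0},
    {"slide":[0,0,-0.06],"roll":0},
    {"slide":[0,0,-0.1],"roll":0}
  ]
}}

```text
t: 5.3
eef_pos: [620.2, -67.1, 106.7]
tcp_rot: [3.142, -0.0, 1.997]
ft_force: [-0.4, -0.4, 0.7]
opening: 0.336
grip_force: 30.0
```

```bash
python3 g.py 485 242 100 84.9
python3 - <<'E'
from h import *
c=shot("scene");P=cloud(c);save(c,"s1.png")
h=hsv(c);m=(h[...,0]<12)&(h[...,1]>110)&(h[...,2]<150)
print(fit(P,(621,-69),60,70,140,m))
E
```

```text
t 5.3 pos [620.2 -67.1 106.7] ya 24.4 j [-0.21  0.61  1.67  0.    0.86 -0.64] open 0.336 grip 30.0
slide [0.3373, 0.0046, 0.0067] len 0.337 roll -1.056 deg -60.5
{'c': [623.6, -86.5], 'mean': [616.2, -89.4], 'z': 115.5, 'size': [21, 38], 'long_deg': 28.9, 'n': 122}
```

Emit:
{"op": "step_arm", "data": {
  "increments": [
    {"slide":[0.05,0,0],"roll":-0.15},
    {"slide":[0.1,0.001,0],"roll":-0.32},
    {"slide":[0.155,0.002,0],"roll":-0.49},
    {"slide":[0.21,0.003,0],"roll":-0.66},
    {"slide":[0.265,0.004,0],"roll":-0.83}
  ]
}}

```text
t: 5.98
eef_pos: [513.7, 177.3, 105.7]
tcp_rot: [3.141, 0.001, 2.832]
ft_force: [-0.1, 0.6, -0.1]
opening: 0.332
grip_force: 30.0
```

```bash
python3 g.py 485 242 70 84.9
```

```text
t 5.97 pos [513.7 177.3 105.7] ya 72.3 j [ 0.21  0.52  1.87  0.    0.75 -1.05] open 0.332 grip 30.0
slide [0.0471, 0.0528, 0.0357] len 0.079 roll -0.22 deg -12.6
```

Emit:
{"op": "step_arm", "data": {
  "increments": [
    {"slide":[0.024,0.026,0.012],"roll":-0.11},
    {"slide":[0.04,0.045,0.024],"roll":-0.19},
    {"slide":[0.047,0.053,0.034],"roll":-0.22},
    {"slide":[0.047,0.053,0.036],"roll":-0.22},
    {"slide":[0.047,0.053,0.036],"roll":-0.22}
  ]
}}

```text
t: 6.6
eef_pos: [486.7, 240.1, 68.9]
tcp_rot: [3.141, 0.0, 3.045]
ft_force: [0.4, -0.7, -0.5]
opening: 0.336
grip_force: 30.0
```

```bash
python3 g.py 485 242 16.5 84.9
python3 - <<'E'
from h import *
c=shot("wrist");P=cloud(c);save(c,"w2.png")
print(fit(P,(480,190),200,4,16)); print("b",fit(P,(476,138),60,2,20,bluemask(c))); print("r",fit(P,(485,242),60,2,20,redmask(c)))
E
```

```text
t 6.6 pos [486.7 240.1  68.9] ya 84.5 j [ 0.34  0.57  1.9   0.    0.67 -1.14] open 0.336 grip 30.0
slide [0.0019, 0.0017, 0.0524] len 0.052 roll -0.008 deg -0.4
{'c': [480.1, 191.2], 'mean': [466.2, 183.4], 'z': 10.2, 'size': [108, 262], 'long_deg': 84.9, 'n': 54554}
b {'c': [476.5, 139.1], 'mean': [473.7, 139.1], 'z': 12.0, 'size': [47, 68], 'long_deg': 174.5, 'n': 7477}
r {'c': [474.0, 243.7], 'mean': [465.3, 245.2], 'z': 12.0, 'size': [46, 47], 'long_deg': 84.7, 'n': 3452}
```

View pics/w2.png

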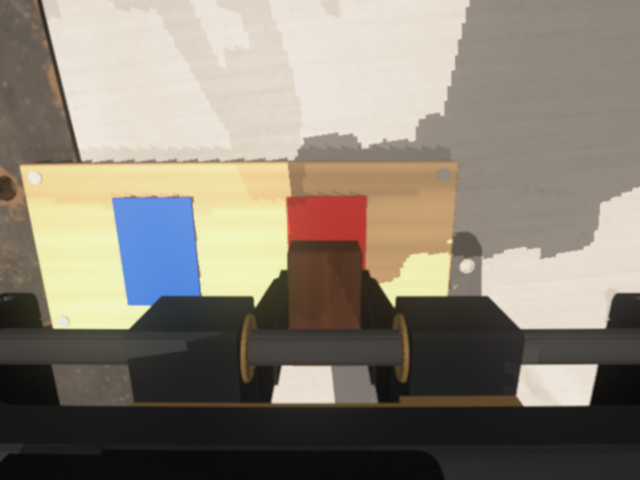

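The wrist view shows the brown foot held above the red pad, whose visible part spans columns 288–366. Blue is at (157,250). Lowering onto red.

Emit:
{"op": "step_arm", "data": {
  "increments": [
    {"slide":[0.003,0.003,0.02],"roll":-0.008},
    {"slide":[0.003,0.003,0.036],"roll":-0.008},
    {"slide":[0.003,0.003,0.047],"roll":-0.008},
    {"slide":[0.003,0.003,0.052],"roll":-0.008},
    {"slide":[0.003,0.003,0.053],"roll":-0.008}
  ]
}}

```text
t: 7.28
eef_pos: [483.5, 243.8, 15.9]
tcp_rot: [-3.141, -0.0, 3.055]
ft_force: [-3.6, -3.4, 14.2]
opening: 0.335
grip_force: 30.0
```

Emit:
{"op": "step_arm", "data": {
  "increments": [
    {"slide":[0,0,0],"roll":0},
    {"slide":[0,0,0],"roll":0},
    {"slide":[0,0,0],"roll":0}
  ],
  "fingers": 0.65
}}

```text
t: 7.65
eef_pos: [483.6, 244.1, 15.7]
tcp_rot: [3.141, 0.0, 3.055]
ft_force: [1.1, -0.6, 0.2]
opening: 0.592
grip_force: 0.0
```

Emit:
{"op": "step_arm", "data": {
  "increments": [
    {"slide":[0,0,-0.02],"roll":0},
    {"slide":[0,0,-0.06],"roll":0},
    {"slide":[0,0,-0.1],"roll":0},
    {"slide":[0,0,-0.15],"roll":0}
  ]
}}

```text
t: 8.15
eef_pos: [483.0, 243.9, 166.6]
tcp_rot: [-3.141, -0.001, 3.055]
ft_force: [-0.1, -0.1, 0.6]
opening: 0.649
grip_force: 0.0
```

```bash
python3 g.py 633.5 -263 120 -29.5
python3 - <<'E'
from h import *
c=shot("wrist");P=cloud(c)
print("foot",fit(P,(485,242),60,25,40)); print("b",fit(P,(476,138),60,2,20,bluemask(c)))
print(fit(P,(480,190),200,4,16))
E
```

```text
t 8.15 pos [483.  243.9 166.6] ya 85.0 j [ 0.35  0.43  1.82  0.    0.89 -1.14] open 0.649 grip 0.0
slide [-0.1939, -0.4919, 0.0466] len 0.531 roll -1.143 deg -65.5
foot {'c': [486.4, 244.8], 'mean': [485.5, 244.8], 'z': 32.0, 'size': [32, 54], 'long_deg': 174.7, 'n': 2604}
b {'c': [476.7, 139.3], 'mean': [476.1, 139.3], 'z': 12.0, 'size': [45, 68], 'long_deg': 174.6, 'n': 3956}
{'c': [482.8, 190.9], 'mean': [477.2, 187.3], 'z': 10.2, 'size': [113, 261], 'long_deg': 84.9, 'n': 33913}
```

Emit:
{"op": "step_arm", "data": {
  "increments": [
    {"slide":[-0.02,-0.05,0.004],"roll":0.17},
    {"slide":[-0.04,-0.1,0.008],"roll":0.34},
    {"slide":[-0.06,-0.15,0.012],"roll":0.51},
    {"slide":[-0.08,-0.2,0.016],"roll":0.68},
    {"slide":[-0.1,-0.25,0.02],"roll":0.85}
  ]
}}

```text
t: 8.82
eef_pos: [561.7, -15.4, 145.4]
tcp_rot: [3.141, 0.0, 2.199]
ft_force: [-0.2, 0.8, -0.1]
opening: 0.651
grip_force: 0.0
```

```bash
python3 g.py 633.5 -263 100 -29.5
```

```text
t 8.82 pos [561.7 -15.4 145.4] ya 36.0 j [-0.14  0.48  1.79  0.    0.87 -0.77] open 0.651 grip 0.0
slide [-0.2425, -0.0875, 0.0454] len 0.262 roll 1.143 deg 65.5
```

Emit:
{"op": "step_arm", "data": {
  "increments": [
    {"slide":[-0.048,-0.0175,0.009],"roll":0.17},
    {"slide":[-0.097,-0.035,0.018],"roll":0.34},
    {"slide":[-0.145,-0.0525,0.027],"roll":0.51},
    {"slide":[-0.194,-0.07,0.036],"roll":0.68},
    {"slide":[-0.2425,-0.0875,0.045],"roll":0.85}
  ]
}}

```text
t: 9.45
eef_pos: [634.9, -262.6, 100.0]
tcp_rot: [3.142, -0.0, 1.349]
ft_force: [0.9, 1.5, -0.6]
opening: 0.652
grip_force: 0.0
```

Emit:
{"op": "step_arm", "data": {
  "increments": [
    {"slide":[0,0,0],"roll":0.17},
    {"slide":[0,0,0],"roll":0.29},
    {"slide":[0,0,0],"roll":0.293}
  ]
}}

```text
t: 9.82
eef_pos: [634.4, -260.9, 100.2]
tcp_rot: [-3.141, -0.0, 1.062]
ft_force: [0.8, -0.8, 0.4]
opening: 0.65
grip_force: 0.0
```

```bash
python3 - <<'E'
from h import *
c=shot("wrist");P=cloud(c)
print(fit(P,(633,-263),50,13,26))
E
python3 g.py 635 -264 4 -29.5
```

```text
{'c': [636.2, -262.5], 'mean': [636.9, -261.2], 'z': 20.8, 'size': [32, 55], 'long_deg': 60.8, 'n': 3794}
t 9.88 pos [ 634.5 -260.8  100.4] ya -29.0 j [-0.49  0.69  1.5   0.    0.95  0.02] open 0.648 grip 0.0
slide [-0.0026, 0.002, 0.0964] len 0.096 roll 0.008 deg 0.5
```

Emit:
{"op": "step_arm", "data": {
  "increments": [
    {"slide":[-0.0015,0.001,0.03],"roll":0},
    {"slide":[-0.0015,0.001,0.055],"roll":0},
    {"slide":[-0.0015,0.001,0.075],"roll":0},
    {"slide":[-0.0015,0.001,0.088],"roll":0},
    {"slide":[-0.0015,0.001,0.095],"roll":0}
  ]
}}

```text
t: 10.5
eef_pos: [634.7, -262.6, 5.1]
tcp_rot: [-3.141, -0.0, 1.062]
ft_force: [-0.5, 0.3, 1.1]
opening: 0.647
grip_force: 0.0
```

Emit:
{"op": "step_arm", "data": {
  "increments": [
    {"slide":[0,0,0],"roll":0},
    {"slide":[0,0,0],"roll":0},
    {"slide":[0,0,0],"roll":0},
    {"slide":[0,0,0],"roll":0},
    {"slide":[0,0,0],"roll":0}
  ],
  "fingers": 0.2
}}

```text
t: 11.12
eef_pos: [634.9, -262.7, 6.1]
tcp_rot: [3.141, -0.0, 1.062]
ft_force: [-0.5, 0.5, 4.6]
opening: 0.329
grip_force: 30.0
```

Emit:
{"op": "step_arm", "data": {
  "increments": [
    {"slide":[0,0,-0.02],"roll":0},
    {"slide":[0,0,-0.06],"roll":0},
    {"slide":[0,0,-0.11],"roll":0}
  ]
}}

```text
t: 11.5
eef_pos: [634.4, -262.4, 117.2]
tcp_rot: [-3.14, -0.0, 1.062]
ft_force: [0.6, -0.1, 0.4]
opening: 0.333
grip_force: 30.0
```

```bash
python3 g.py 476 139.3 100 84.9
```

```text
t 11.5 pos [ 634.4 -262.4  117.2] ya -29.2 j [-0.49  0.68  1.49  0.    0.98  0.02] open 0.333 grip 30.0
slide [0.2736, -0.334, 0.0176] len 0.432 roll 1.151 deg 65.9
```

Emit:
{"op": "step_arm", "data": {
  "increments": [
    {"slide":[0.035,-0.042,0],"roll":0.15},
    {"slide":[0.07,-0.085,0],"roll":0.31},
    {"slide":[0.105,-0.128,0],"roll":0.47},
    {"slide":[0.14,-0.171,0],"roll":0.63},
    {"slide":[0.175,-0.214,0],"roll":0.8}
  ]
}}

```text
t: 12.12
eef_pos: [532.5, -4.1, 116.9]
tcp_rot: [3.141, -0.001, 0.256]
ft_force: [0.8, 0.8, -0.2]
opening: 0.335
grip_force: 30.0
```

```bash
python3 g.py 476 139.3 70 84.9
```

```text
t 12.12 pos [532.5  -4.1 116.9] ya -75.3 j [-0.13  0.49  1.89  0.    0.76  1.18] open 0.335 grip 30.0
slide [-0.0184, -0.153, 0.0468] len 0.161 roll 0.345 deg 19.8
```

Emit:
{"op": "step_arm", "data": {
  "increments": [
    {"slide":[-0.006,-0.05,0.012],"roll":0.12},
    {"slide":[-0.012,-0.1,0.024],"roll":0.24},
    {"slide":[-0.0165,-0.137,0.036],"roll":0.32},
    {"slide":[-0.0184,-0.153,0.045],"roll":0.345},
    {"slide":[-0.0184,-0.153,0.047],"roll":0.345}
  ]
}}

```text
t: 12.75
eef_pos: [475.5, 138.3, 69.2]
tcp_rot: [-3.141, -0.0, -0.081]
ft_force: [0.7, -0.5, 0.0]
opening: 0.334
grip_force: 30.0
```

Emit:
{"op": "step_arm", "data": {
  "increments": [
    {"slide":[0,0,0],"roll":0},
    {"slide":[0,0,0],"roll":0}
  ]
}}

```text
t: 13.0
eef_pos: [476.3, 136.8, 69.2]
tcp_rot: [-3.141, -0.001, -0.084]
ft_force: [0.1, 0.0, -0.6]
opening: 0.333
grip_force: 30.0
```

```bash
python3 g.py 476 139.3 17 84.9
python3 - <<'E'
from h import *
c=shot("wrist");P=cloud(c); save(c,"w3.png")
b=bluemask(c); print("b",fit(P,(476,138),60,2,20,b)); print("held",fit(P,(476,138),60,65,110)); print(fit(P,(480,190),200,4,16))
E
```

```text
t 13.0 pos [476.3 136.8  69.2] ya -94.8 j [0.15 0.53 2.02 0.   0.6  1.8 ] open 0.333 grip 30.0
slide [-0.0006, -0.0025, 0.0522] len 0.052 roll 0.005 deg 0.3
b {'c': [500.1, 136.6], 'mean': [501.0, 135.8], 'z': 11.9, 'size': [22, 46], 'long_deg': 84.6, 'n': 2387}
held {'c': [485.1, 136.9], 'mean': [487.5, 136.6], 'z': 84.0, 'size': [39, 50], 'long_deg': 84.6, 'n': 8624}
{'c': [483.8, 192.0], 'mean': [499.0, 193.1], 'z': 10.0, 'size': [107, 264], 'long_deg': 85.1, 'n': 46839}
```

View pics/w3.png

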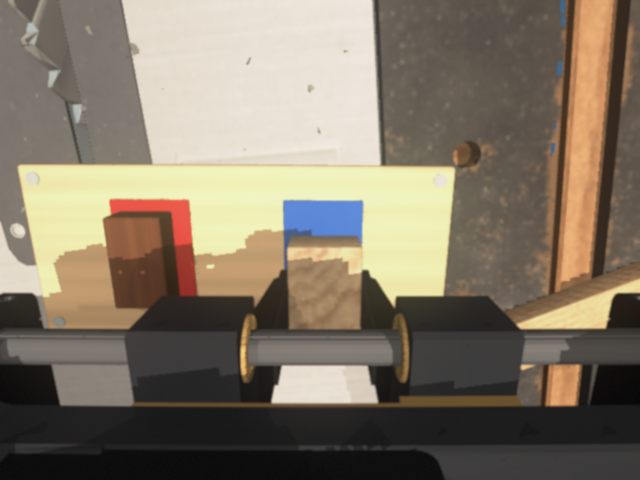

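Run:
```python
from h import *
for n in("wrist","scene"):
    c=shot(n);P=cloud(c); print(n,fit(P,(485,243),45,25,40),"\nr",fit(P,(485,243),60,2,16,redmask(c)))
    print("bd",fit(P,(480,190),200,4,16),"\nb",fit(P,(476,138),60,2,16,bluemask(c)))
    m=P[...,2]; 
    for k,mm in(("red",redmask(c)),("blue",bluemask(c))):
        q=P[mm&(m>5)&(m<16)&(abs(P[...,0]-481)<60)&(abs(P[...,1]-190)<100)]
        a=np.radians(84.9); u=q[:,:2]@[np.cos(a),np.sin(a)]; v=q[:,:2]@[np.sin(a),-np.cos(a)]
        print(k,"along",np.percentile(u,[1,99]).round(1),"across",np.percentile(v,[1,99]).round(1))
a=np.radians(84.9);print("board mid along",481.5*np.cos(a)+191.5*np.sin(a))
```

```text
wrist {'c': [487.3, 244.0], 'mean': [489.8, 243.0], 'z': 31.8, 'size': [33, 56], 'long_deg': 175.6, 'n': 5356} 
r {'c': [489.9, 241.7], 'mean': [497.7, 229.8], 'z': 11.9, 'size': [47, 61], 'long_deg': 175.0, 'n': 2332}
bd {'c': [483.7, 192.3], 'mean': [499.0, 193.0], 'z': 10.0, 'size': [107, 264], 'long_deg': 85.1, 'n': 46911} 
b {'c': [500.0, 136.6], 'mean': [501.0, 135.8], 'z': 11.9, 'size': [22, 46], 'long_deg': 84.4, 'n': 2393}
red along [261.  306.8] across [436.8 497. ]
blue along [158.2 203. ] across [476.6 496.3]
scene {'c': [485.1, 243.0], 'mean': [483.8, 241.9], 'z': 31.1, 'size': [37, 56], 'long_deg': 173.7, 'n': 308} 
r {'c': [476.8, 241.2], 'mean': [467.7, 234.2], 'z': 11.4, 'size': [44, 56], 'long_deg': 172.4, 'n': 148}
bd {'c': [482.0, 194.1], 'mean': [469.5, 167.3], 'z': 9.4, 'size': [117, 273], 'long_deg': 84.8, 'n': 3791} 
b {'c': [474.5, 137.6], 'mean': [473.4, 137.7], 'z': 11.2, 'size': [48, 69], 'long_deg': 174.0, 'n': 472}
red along [261.1 303.7] across [426.9 478.7]
blue along [157.2 201.3] across [427.5 492. ]
board mid along 233.5444679673539
```

Everything agrees: the dark foot sits about 2 mm off the centre of the red pad, at pixel (139,260). The pale foot hovers over blue (323,215), so I'm lowering it.

Emit:
{"op": "step_arm", "data": {
  "increments": [
    {"slide":[0,-0.0018,0.02],"roll":0.005},
    {"slide":[0,-0.0018,0.036],"roll":0.005},
    {"slide":[0,-0.0018,0.046],"roll":0.005},
    {"slide":[0,-0.0018,0.051],"roll":0.005},
    {"slide":[0,-0.0018,0.052],"roll":0.005}
  ]
}}

```text
t: 13.78
eef_pos: [475.9, 139.2, 16.9]
tcp_rot: [3.142, 0.0, -0.088]
ft_force: [-3.7, -1.3, 13.6]
opening: 0.337
grip_force: 30.0
```

Emit:
{"op": "step_arm", "data": {
  "increments": [
    {"slide":[0,0,0],"roll":0},
    {"slide":[0,0,0],"roll":0},
    {"slide":[0,0,0],"roll":0}
  ],
  "fingers": 0.65
}}

```text
t: 14.15
eef_pos: [476.0, 139.3, 16.8]
tcp_rot: [-3.141, -0.0, -0.088]
ft_force: [-0.3, -0.2, -0.1]
opening: 0.592
grip_force: 0.0
```

Emit:
{"op": "step_arm", "data": {
  "increments": [
    {"slide":[0,0,-0.02],"roll":0},
    {"slide":[0,0,-0.06],"roll":0},
    {"slide":[0,0,-0.1],"roll":0},
    {"slide":[0,0,-0.15],"roll":0}
  ]
}}

```text
t: 14.65
eef_pos: [475.4, 139.2, 167.7]
tcp_rot: [3.141, 0.001, -0.088]
ft_force: [1.0, 0.1, 0.5]
opening: 0.652
grip_force: 0.0
```

```bash
python3 g.py 430 -56 110 18
python3 - <<'E'
from h import *
c=shot("wrist");P=cloud(c); m=P[...,2]
print("d",fit(P,(485,243),45,25,40)); print("p",fit(P,(476,138),45,25,40)); print("bd",fit(P,(480,190),200,4,16))
E
```

```text
t 14.65 pos [475.4 139.2 167.7] ya -95.1 j [0.15 0.37 1.93 0.   0.85 1.81] open 0.652 grip 0.0
slide [-0.028, 0.1984, 0.0577] len 0.209 roll 1.168 deg 66.9
d {'c': [487.6, 244.1], 'mean': [488.5, 243.2], 'z': 31.8, 'size': [33, 55], 'long_deg': 175.0, 'n': 2745}
p {'c': [476.6, 139.7], 'mean': [477.7, 139.8], 'z': 31.8, 'size': [32, 55], 'long_deg': 174.4, 'n': 2627}
bd {'c': [482.6, 191.7], 'mean': [485.8, 188.4], 'z': 9.9, 'size': [111, 264], 'long_deg': 85.1, 'n': 31010}
```

Emit:
{"op": "step_arm", "data": {
  "increments": [
    {"slide":[-0.006,0.04,0.01],"roll":-0.17},
    {"slide":[-0.012,0.08,0.02],"roll":-0.34},
    {"slide":[-0.018,0.12,0.03],"roll":-0.51},
    {"slide":[-0.023,0.16,0.04],"roll":-0.68},
    {"slide":[-0.028,0.198,0.058],"roll":-0.85}
  ]
}}

```text
t: 15.32
eef_pos: [430.5, -56.8, 108.5]
tcp_rot: [3.14, -0.001, 0.767]
ft_force: [0.3, -0.5, -0.5]
opening: 0.648
grip_force: 0.0
```

Emit:
{"op": "step_arm", "data": {
  "increments": [
    {"slide":[0,0,0],"roll":-0.18},
    {"slide":[0,0,0],"roll":-0.36},
    {"slide":[0,0,0],"roll":-0.54},
    {"slide":[0,0,0],"roll":-0.72},
    {"slide":[0,0,0],"roll":-0.9}
  ]
}}

```text
t: 15.95
eef_pos: [430.6, -55.5, 108.5]
tcp_rot: [3.141, -0.0, 1.668]
ft_force: [0.2, 0.1, -0.0]
opening: 0.646
grip_force: 0.0
```

Emit:
{"op": "step_arm", "data": {
  "increments": [
    {"slide":[0,0,0],"roll":-0.15},
    {"slide":[0,0,0],"roll":-0.224},
    {"slide":[0,0,0],"roll":-0.224}
  ]
}}

```text
t: 16.32
eef_pos: [430.5, -55.5, 108.6]
tcp_rot: [3.141, -0.0, 1.885]
ft_force: [0.6, -0.5, 0.4]
opening: 0.649
grip_force: 0.0
```

```bash
python3 - <<'E'
from h import *
c=shot("wrist");P=cloud(c)
print(fit(P,(430,-56),120,13,26))
E
python3 g.py 430 -55.5 4 18
```

```text
{'c': [429.6, -48.6], 'mean': [427.9, -43.4], 'z': 19.9, 'size': [34, 147], 'long_deg': 108.0, 'n': 10231}
t 16.38 pos [430.5 -55.5 108.6] ya 18.0 j [-0.28  0.39  2.13  0.    0.62 -0.59] open 0.649 grip 0.0
slide [0.0001, -0.0005, 0.1046] len 0.105 roll -0.001 deg -0.0
```

Emit:
{"op": "step_arm", "data": {
  "increments": [
    {"slide":[0,0,0.035],"roll":0},
    {"slide":[0,0,0.065],"roll":0},
    {"slide":[0,0,0.085],"roll":0},
    {"slide":[0,0,0.098],"roll":0},
    {"slide":[0,0,0.104],"roll":0}
  ]
}}

```text
t: 17.0
eef_pos: [430.5, -55.5, 4.2]
tcp_rot: [-3.141, -0.0, 1.885]
ft_force: [1.1, -0.7, 0.1]
opening: 0.649
grip_force: 0.0
```

Emit:
{"op": "step_arm", "data": {
  "increments": [
    {"slide":[0,0,0],"roll":0},
    {"slide":[0,0,0],"roll":0},
    {"slide":[0,0,0],"roll":0},
    {"slide":[0,0,0],"roll":0},
    {"slide":[0,0,0],"roll":0}
  ],
  "fingers": 0.2
}}

```text
t: 17.62
eef_pos: [430.8, -55.6, 5.0]
tcp_rot: [3.141, 0.0, 1.886]
ft_force: [-0.2, 0.6, 6.9]
opening: 0.356
grip_force: 30.0
```

Emit:
{"op": "step_arm", "data": {
  "increments": [
    {"slide":[0,0,-0.02],"roll":0},
    {"slide":[0,0,-0.06],"roll":0},
    {"slide":[0,0,-0.11],"roll":0}
  ]
}}

```text
t: 18.0
eef_pos: [430.0, -55.4, 115.4]
tcp_rot: [-3.14, -0.001, 1.886]
ft_force: [0.3, -0.7, -1.0]
opening: 0.357
grip_force: 30.0
```

```bash
python3 g.py 482 191.5 115 -5.1
```

```text
t 18.0 pos [430.  -55.4 115.4] ya 18.0 j [-0.28  0.38  2.12  0.    0.65 -0.6 ] open 0.357 grip 30.0
slide [0.2186, 0.1259, 0.0005] len 0.252 roll 0.404 deg 23.1
```

Emit:
{"op": "step_arm", "data": {
  "increments": [
    {"slide":[0.045,0.025,0],"roll":0.08},
    {"slide":[0.095,0.055,0],"roll":0.18},
    {"slide":[0.145,0.084,0],"roll":0.28},
    {"slide":[0.19,0.11,0],"roll":0.36},
    {"slide":[0.2186,0.126,0],"roll":0.404}
  ]
}}

```text
t: 18.62
eef_pos: [482.6, 193.6, 114.6]
tcp_rot: [3.141, -0.0, 1.481]
ft_force: [0.2, -0.4, 0.0]
opening: 0.353
grip_force: 30.0
```

Emit:
{"op": "step_arm", "data": {
  "increments": [
    {"slide":[0,0,0.015],"roll":0},
    {"slide":[0,0,0.03],"roll":0},
    {"slide":[0,0,0.03],"roll":0}
  ]
}}

```text
t: 19.0
eef_pos: [481.8, 190.3, 83.3]
tcp_rot: [-3.139, 0.001, 1.481]
ft_force: [-0.1, -1.1, 0.2]
opening: 0.358
grip_force: 30.0
```

```bash
python3 - <<'E'
from h import *
c=shot("scene");P=cloud(c);save(c,"s2.png",(130,170,350,335),3)
print(fit(P,(482,191),120,88,112))
c=shot("side");P=cloud(c)
print(fit(P,(482,191),120,88,112))
c=shot("wrist");P=cloud(c)
print(fit(P,(482,191),120,88,112))
E
python3 g.py 482 191.5 36.5 -5.1
```

```text
{'c': [480.6, 189.8], 'mean': [476.8, 171.9], 'z': 97.4, 'size': [52, 161], 'long_deg': 91.6, 'n': 945}
{'c': [480.6, 191.4], 'mean': [480.2, 178.4], 'z': 97.9, 'size': [48, 168], 'long_deg': 91.7, 'n': 529}
{'c': [487.0, 225.7], 'mean': [487.0, 227.8], 'z': 99.3, 'size': [50, 92], 'long_deg': 84.9, 'n': 18559}
t 19.15 pos [482.8 190.7  84.8] ya -5.2 j [0.25 0.52 1.95 0.   0.67 0.34] open 0.355 grip 30.0
slide [0.0007, -0.0009, 0.0483] len 0.048 roll -0.001 deg -0.1
```

View pics/s2.png

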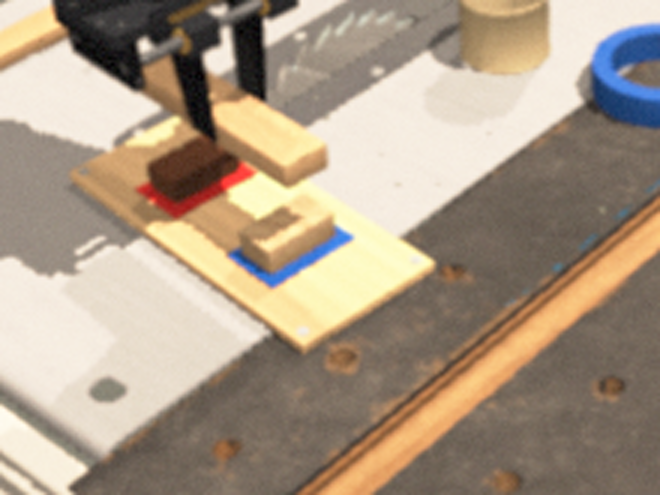

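The crop shows both feet on their pads at (193,165) and (288,235), with the strip held level above them. Lowering it.

Emit:
{"op": "step_arm", "data": {
  "increments": [
    {"slide":[0,-0.0005,0.02],"roll":0},
    {"slide":[0,-0.0005,0.034],"roll":0},
    {"slide":[0,-0.0005,0.043],"roll":0},
    {"slide":[0,-0.0005,0.047],"roll":0},
    {"slide":[0,-0.0005,0.048],"roll":0}
  ]
}}

```text
t: 19.77
eef_pos: [482.2, 191.4, 36.6]
tcp_rot: [3.142, -0.0, 1.482]
ft_force: [0.1, -0.4, -0.7]
opening: 0.355
grip_force: 30.0
```

Emit:
{"op": "step_arm", "data": {
  "increments": [
    {"slide":[0,0,0],"roll":0},
    {"slide":[0,0,0],"roll":0},
    {"slide":[0,0,0],"roll":0}
  ],
  "fingers": 0.65
}}

```text
t: 20.15
eef_pos: [482.3, 191.5, 36.9]
tcp_rot: [3.141, -0.0, 1.482]
ft_force: [-0.1, -0.3, 0.4]
opening: 0.609
grip_force: 0.0
```

Emit:
{"op": "step_arm", "data": {
  "increments": [
    {"slide":[0,0,-0.02],"roll":0},
    {"slide":[0,0,-0.06],"roll":0},
    {"slide":[0,0,-0.1],"roll":0},
    {"slide":[0,0,-0.14],"roll":0}
  ]
}}

```text
t: 20.65
eef_pos: [482.0, 191.4, 178.1]
tcp_rot: [3.141, -0.0, 1.482]
ft_force: [-0.4, 0.1, 0.6]
opening: 0.653
grip_force: 0.0
```

```bash
python3 - <<'E'
from h import *
c=shot("wrist");P=cloud(c)
print(fit(P,(482,191),120,42,58),fit(P,(480,190),200,4,14))
c=shot("scene");P=cloud(c)
print(fit(P,(482,191),120,42,58))
E
python3 g.py 446.5 -267.5 120 14
```

```text
{'c': [483.7, 192.9], 'mean': [484.2, 198.5], 'z': 50.9, 'size': [34, 159], 'long_deg': 84.9, 'n': 8468} {'c': [484.0, 202.1], 'mean': [484.2, 221.4], 'z': 10.0, 'size': [114, 241], 'long_deg': 85.0, 'n': 22791}
{'c': [481.1, 191.1], 'mean': [478.6, 184.9], 'z': 50.2, 'size': [37, 163], 'long_deg': 84.7, 'n': 1004}
t 20.75 pos [483.5 191.9 180.4] ya -5.1 j [0.25 0.38 1.86 0.   0.89 0.34] open 0.645 grip 0.0
slide [-0.461, 0.0035, 0.0594] len 0.465 roll -0.333 deg -19.1
```

Emit:
{"op": "step_arm", "data": {
  "increments": [
    {"slide":[-0.05,0,0],"roll":0},
    {"slide":[-0.11,0.001,0],"roll":0},
    {"slide":[-0.17,0.002,0],"roll":0},
    {"slide":[-0.23,0.002,0],"roll":0},
    {"slide":[-0.29,0.002,0],"roll":0}
  ],
  "fingers": 1.0
}}

```text
t: 21.38
eef_pos: [457.7, -99.4, 176.2]
tcp_rot: [-3.141, -0.0, 1.482]
ft_force: [0.4, -0.3, 0.7]
opening: 1.002
grip_force: 0.0
```

Emit:
{"op": "step_arm", "data": {
  "increments": [
    {"slide":[-0.055,0,0.02],"roll":-0.1},
    {"slide":[-0.11,0.001,0.04],"roll":-0.2},
    {"slide":[-0.15,0.001,0.055],"roll":-0.3},
    {"slide":[-0.171,0.0015,0.059],"roll":-0.333},
    {"slide":[-0.171,0.0015,0.059],"roll":-0.333}
  ]
}}

```text
t: 22.0
eef_pos: [444.0, -268.9, 116.6]
tcp_rot: [-3.141, -0.001, 1.813]
ft_force: [-0.3, 0.9, -0.2]
opening: 0.999
grip_force: 0.0
```

```bash
python3 - <<'E'
from h import *
c=shot("wrist");P=cloud(c);save(c,"w4.png")
print(fit(P,(446,-267),100,24,40))
E
python3 g.py 446.5 -267.5 10 14
```

```text
{'c': [447.3, -266.5], 'mean': [446.3, -262.9], 'z': 31.7, 'size': [60, 110], 'long_deg': 104.6, 'n': 13281}
t 22.05 pos [ 444.2 -268.   117. ] ya 13.9 j [-0.67  0.47  1.92  0.    0.75 -0.91] open 1.005 grip 0.0
slide [-0.0002, 0.0024, 0.107] len 0.107 roll -0.002 deg -0.1
```

View pics/w4.png

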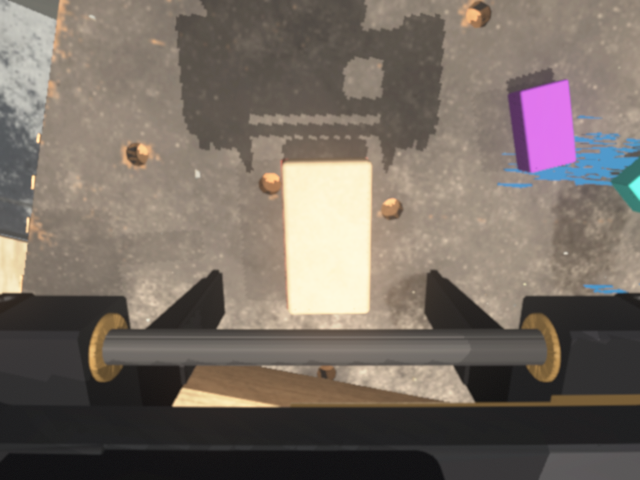

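The sanding block is at (328,235), centred between the fingers with nothing near them. Gripping.

Emit:
{"op": "step_arm", "data": {
  "increments": [
    {"slide":[0.0005,0.0024,0.035],"roll":0},
    {"slide":[0.0005,0.0024,0.065],"roll":0},
    {"slide":[0.0005,0.0024,0.087],"roll":0},
    {"slide":[0.0005,0.0024,0.102],"roll":0},
    {"slide":[0.0005,0.0024,0.108],"roll":0}
  ]
}}

```text
t: 22.68
eef_pos: [446.9, -266.3, 9.2]
tcp_rot: [-3.141, -0.001, 1.815]
ft_force: [0.4, -0.2, 0.8]
opening: 1.0
grip_force: 0.0
```

Emit:
{"op": "step_arm", "data": {
  "increments": [
    {"slide":[0,0,0],"roll":0},
    {"slide":[0,0,0],"roll":0},
    {"slide":[0,0,0],"roll":0},
    {"slide":[0,0,0],"roll":0},
    {"slide":[0,0,0],"roll":0}
  ],
  "fingers": 0.5
}}

```text
t: 23.3
eef_pos: [446.9, -267.1, 9.9]
tcp_rot: [3.141, 0.0, 1.815]
ft_force: [-1.2, 0.5, 4.2]
opening: 0.628
grip_force: 30.0
```

Emit:
{"op": "step_arm", "data": {
  "increments": [
    {"slide":[0,0,-0.02],"roll":0},
    {"slide":[0,0,-0.06],"roll":0},
    {"slide":[0,0,-0.12],"roll":0},
    {"slide":[0,0,-0.16],"roll":0}
  ]
}}

```text
t: 23.8
eef_pos: [446.9, -267.1, 171.9]
tcp_rot: [3.141, 0.001, 1.815]
ft_force: [0.1, -0.6, -1.4]
opening: 0.63
grip_force: 30.0
```

```bash
python3 g.py 482.8 192 165 -5.1
```

```text
t 23.8 pos [ 446.9 -267.1  171.9] ya 14.0 j [-0.67  0.4   1.86  0.    0.88 -0.91] open 0.63 grip 30.0
slide [0.4368, 0.1457, 0.0066] len 0.461 roll 0.333 deg 19.1
```

Emit:
{"op": "step_arm", "data": {
  "increments": [
    {"slide":[0.04,0.0135,0],"roll":0},
    {"slide":[0.09,0.03,0],"roll":0},
    {"slide":[0.14,0.047,0],"roll":0},
    {"slide":[0.19,0.0635,0],"roll":0},
    {"slide":[0.24,0.08,0],"roll":0}
  ]
}}

```text
t: 24.42
eef_pos: [466.3, -13.1, 169.6]
tcp_rot: [3.141, -0.0, 1.814]
ft_force: [0.2, -0.3, -1.8]
opening: 0.632
grip_force: 30.0
```

Emit:
{"op": "step_arm", "data": {
  "increments": [
    {"slide":[0.05,0.0165,0],"roll":0.08},
    {"slide":[0.1,0.033,0],"roll":0.17},
    {"slide":[0.145,0.0485,0],"roll":0.25},
    {"slide":[0.18,0.06,0],"roll":0.31},
    {"slide":[0.197,0.0655,0],"roll":0.333}
  ]
}}

```text
t: 25.05
eef_pos: [482.1, 194.0, 169.4]
tcp_rot: [-3.141, -0.0, 1.482]
ft_force: [0.5, -1.2, -0.8]
opening: 0.629
grip_force: 30.0
```

Emit:
{"op": "step_arm", "data": {
  "increments": [
    {"slide":[0,0,0.03],"roll":0},
    {"slide":[0,0,0.06],"roll":0},
    {"slide":[0,0,0.07],"roll":0},
    {"slide":[0,0,0.07],"roll":0}
  ]
}}

```text
t: 25.55
eef_pos: [482.4, 192.1, 99.5]
tcp_rot: [-3.141, 0.0, 1.482]
ft_force: [-0.1, 0.1, -0.9]
opening: 0.632
grip_force: 30.0
```

```bash
python3 - <<'E'
from h import *
c=shot("wrist");P=cloud(c)
print(fit(P,(482,191),130,42,58))
c=shot("scene");P=cloud(c); print(fit(P,(482,191),130,42,58),fit(P,(482,191),130,112,130)); save(c,"s3.png",(130,170,350,335),3)
E
python3 g.py 482.8 192 61 -5.1
```

```text
{'c': [489.4, 257.9], 'mean': [489.4, 258.1], 'z': 50.9, 'size': [29, 34], 'long_deg': 174.8, 'n': 3307}
{'c': [480.4, 191.4], 'mean': [474.7, 173.9], 'z': 50.0, 'size': [36, 165], 'long_deg': 85.9, 'n': 788} {'c': [481.9, 189.4], 'mean': [479.4, 179.5], 'z': 121.2, 'size': [79, 109], 'long_deg': 86.5, 'n': 1090}
t 25.65 pos [482.9 192.3 100.5] ya -5.1 j [0.25 0.5  1.93 0.   0.71 0.34] open 0.629 grip 30.0
slide [-0.0003, -0.0002, 0.0395] len 0.039 roll -0.0 deg -0.0
```

View pics/s3.png

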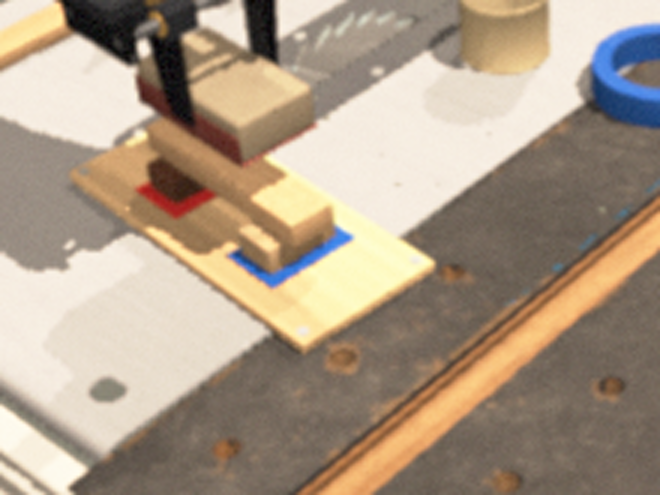

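The strip rests on both feet at about (240,185), with the sanding block centred above it at about (225,90). Lowering.

Emit:
{"op": "step_arm", "data": {
  "increments": [
    {"slide":[0,0,0.015],"roll":0},
    {"slide":[0,0,0.028],"roll":0},
    {"slide":[0,0,0.035],"roll":0},
    {"slide":[0,0,0.038],"roll":0},
    {"slide":[0,0,0.0395],"roll":0}
  ]
}}

```text
t: 26.28
eef_pos: [482.5, 192.2, 60.0]
tcp_rot: [-3.142, -0.0, 1.482]
ft_force: [0.1, 0.2, -1.1]
opening: 0.624
grip_force: 30.0
```

Emit:
{"op": "step_arm", "data": {
  "increments": [
    {"slide":[0,0,0],"roll":0},
    {"slide":[0,0,0],"roll":0},
    {"slide":[0,0,0],"roll":0},
    {"slide":[0,0,0],"roll":0}
  ],
  "fingers": 0.95
}}

```text
t: 26.78
eef_pos: [482.5, 192.3, 60.3]
tcp_rot: [3.141, -0.0, 1.482]
ft_force: [-0.9, 0.6, -0.7]
opening: 0.94
grip_force: 0.0
```

Emit:
{"op": "step_arm", "data": {
  "increments": [
    {"slide":[0,0,-0.02],"roll":0},
    {"slide":[0,0,-0.05],"roll":0},
    {"slide":[0,0,-0.1],"roll":0},
    {"slide":[0,0,-0.14],"roll":0}
  ]
}}

```text
t: 27.28
eef_pos: [482.5, 192.2, 202.0]
tcp_rot: [3.141, -0.0, 1.482]
ft_force: [0.6, 0.4, -0.2]
opening: 0.951
grip_force: 0.0
```

```bash
python3 - <<'E'
from h import *
for n in("wrist","scene","side"):
    c=shot(n);P=cloud(c);print(n,fit(P,(482,191),130,72,90),fit(P,(482,191),130,42,58),fit(P,(480,190),200,4,14))
    if n!="wrist": save(c,n+"9.png",(130,170,350,335),3)
E
python3 g.py 482 192 200
```

```text
wrist {'c': [483.4, 193.3], 'mean': [484.2, 196.3], 'z': 81.6, 'size': [61, 109], 'long_deg': 85.2, 'n': 10499} {'c': [482.8, 260.2], 'mean': [489.4, 259.8], 'z': 50.9, 'size': [26, 48], 'long_deg': 177.7, 'n': 1379} {'c': [483.2, 195.9], 'mean': [483.3, 220.0], 'z': 9.9, 'size': [114, 252], 'long_deg': 85.3, 'n': 17240}
scene {'c': [480.2, 190.2], 'mean': [477.6, 185.3], 'z': 80.9, 'size': [62, 111], 'long_deg': 85.4, 'n': 1158} {'c': [460.4, 174.3], 'mean': [468.6, 143.1], 'z': 50.7, 'size': [56, 142], 'long_deg': 113.5, 'n': 416} {'c': [481.6, 189.8], 'mean': [460.9, 157.2], 'z': 9.2, 'size': [117, 264], 'long_deg': 84.9, 'n': 2857}
side {'c': [481.2, 188.8], 'mean': [481.8, 183.8], 'z': 80.6, 'size': [61, 119], 'long_deg': 85.2, 'n': 610} {'c': [493.5, 146.3], 'mean': [478.5, 131.2], 'z': 50.3, 'size': [56, 93], 'long_deg': 38.4, 'n': 185} {'c': [478.2, 187.1], 'mean': [478.5, 148.9], 'z': 9.4, 'size': [114, 266], 'long_deg': 85.5, 'n': 1496}
t 27.43 pos [483.  192.4 201.9] ya -5.1 j [0.25 0.36 1.83 0.   0.95 0.34] open 0.952 grip 0.0
slide [-0.0005, -0.001, 0.0018] len 0.002 roll 0.0 deg 0.0
```

View pics/scene9.png

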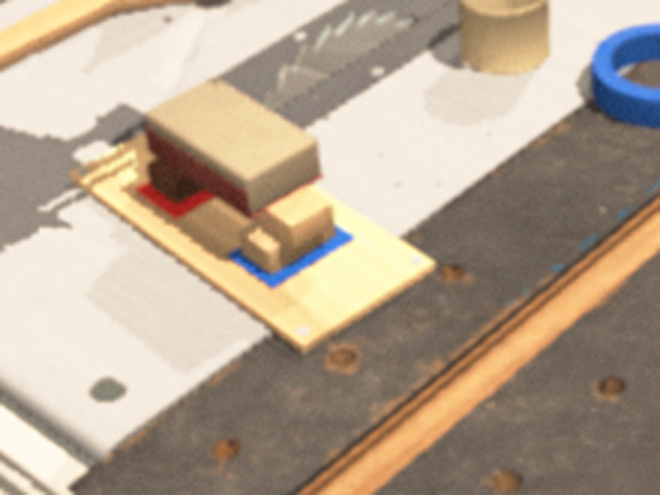

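The sanding block lies flat and centred on the strip at about (235,140), both feet are on their pads, and the gripper is clear. Handing in.

```bash
python3 -c "
from cell import env
print(env.job_done())"
```

```text
the job is handed in; nothing more can be done
None
```

I assembled the bar handle with the sanding block on top and handed the job in at about 27 s; the last camera check showed every part within tolerance and the gripper clear, but the hand-in returned no verdict.

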